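Load glass beads into the bead feeder through its cover slot

TASK

Put the three glass beads from the steel boat into the pan inside the bead feeder: take the boat by its wooden grip and, keeping it level, slide it through the slot in the feeder's cover plate until you feel its nose just touch the upright back of the sprung pan, without shoving the pan and without the boat touching the plate. Then roll the boat about its shank to tip all the beads into the pan, draw it out just as cleanly and set it back upright on its wooden rest. Leave the other things on the bench where they are.

Things in the scene. Friction and masses are not known exactly. Their poses are not given: they have to be found in the camera images.
- boat: Shallow open steel trough (hull) with a straight rod shank and a wooden grip; 0.11 to 0.18 kg without beads. Origin: centre of the hull's underside; x to the nose (away from the grip), z up. Hull 72 mm long (x -36 to 36), 56 mm wide over the rims, floor 3 mm thick and 20 mm wide, sides sloping out at 35 degrees to rims 15 mm above the underside; end walls 16 mm high.
- boat_grip (a point): Middle of the wooden grip, on the shank's line, at (-158, 0, 13) mm in the boat's frame; axes as the boat's. The grip runs along x from -128 to -193 mm, 12 mm wide (y), 16 mm high (z), with flat sides.
- boat_nose (a point): Front of the hull on the shank's line, at (36, 0, 13) mm in the boat's frame; axes as the boat's. Beads in the hull reach 23 mm above its underside. They roll out over either rim once the boat is rolled well past 35 degrees about its x (45 to 50 does it); the two sides are alike.
- boat_tail (a point): Rear of the hull on the shank's line, at (-36, 0, 13) mm in the boat's frame; axes as the boat's. From here the shank, 7 mm thick, runs straight back to the grip, 13 mm above the hull's underside.
- bead0_center (a point): Centre of a clear glass bead, a ball of 20 mm diameter, about 10 g; at the start in the boat.
- bead1_center (a point): Centre of the second such bead; at the start in the boat.
- bead2_center (a point): Centre of the third such bead; at the start in the boat.
- boat_rest: Fixed wooden block on which the boat stands at the start. Origin on the bench under the middle of the hull; axes roughly along the boat's as it stands there. Block x = -115 to +50 mm, 90 mm wide, 20 mm high; a bar 9 mm higher under the shank at x = -85. The boat's grip overhangs it, its middle 33 mm above the bench.
- rest_top (a point): Where the middle of the hull's underside belongs on the rest: at (0, 0, 20) mm in the rest's frame.
- feeder: Bead feeder, fixed: white housing with clear closed top, 210 mm deep (x), 170 mm wide, 255 mm high, on a grey base 240 x 200 x 30 mm; a grey drive unit stands out 50 mm on its +y side. Origin under its middle on the bench; x points from the front (cover plate, x = -105 mm) to the back. Inside is a loose-set steel pan (see pan_zone). Beads that miss the pan fall to the base, 60 mm lower.
- cover_plate: Upright aluminium plate 3 mm thick closing the feeder's front, with one level slot 70 mm wide and 38 mm high right through it. Origin: centre of the slot in the plate's outer face, 165 mm above the bench; x points into the feeder square to the plate, y along the slot, z up.
- slot (a point): Same point and axes as the cover plate's origin: centre of the slot. The pan inside: from the face of its upright back (see pan_zone) it runs 84 mm towards the plate, 142 mm wide inside, floor 90 mm and walls 128 mm above the bench. A boat drawn back 5 to 8 mm from a light touch on that face lies right over the pan.
- sorting_tray: Bystander: fixed grey plastic tray with four compartments, 160 x 110 x 28 mm. Origin under its middle. It stands on the side of the feeder where the boat's rest does not.
- bead_jar: Bystander: glass jar, 52 mm across, 75 mm high. Origin under its middle.
- thread_cone: Bystander: white cone of thread, 44 mm across, 82 mm high. Origin under its middle.
- pliers: Bystander: pliers with black handles lying on the bench, 165 mm long, 16 mm high. Origin at the pivot's underside.
- marker: Bystander: blue pen, 10 mm thick, 140 mm long, lying on the bench. Origin under its middle.
- glue_gun: Bystander: white hot-glue gun lying on its side, 165 mm long, 35 mm high. Origin under the barrel.
- big_jar: Bystander: large glass jar, 76 mm across, 110 mm high. Origin under its middle.
- paint_pot: Bystander: small white pot with a yellow cap, 44 mm across, 55 mm high. Origin under its middle.
- scissors: Bystander: scissors lying on the bench, 190 mm long, 10 mm high. Origin at the pivot's underside.
- pan_zone (a point): Fixed point on the slot's line 92 mm behind the plate's outer face, axes as the feeder's: the nearest place for the face of the pan's upright back (80 mm wide, top 177 mm above the bench). The pan is set anew each time, so that face is 0 to 50 mm farther in along x; this is not reported: feel or see it. The pan hangs on springs and yields 1.7 mm per N along x.

How it is judged:
By the outcome, as a careful person would: the job done as asked, in the order asked, and still so for the second after the job is handed in, with the robot touching nothing.
It also fails if it takes over 72 s, if anything falls off the work surface, if the arm or the gripper's body presses on something with over 40 N, if the wrist force passes 120 N, or if a joint passes its speed limit or range.

ROBOT

A 6-joint arm with a two-finger parallel gripper is mounted at the origin on the work surface. World frame = base frame: x ahead of the robot, y to its left, z up, the work surface at z = 0. Lengths are in m, angles in rad, forces in N, time in s.
With the tool pointing down it reaches from about 0.375 to 0.9 m from the base axis. Payload 3.1 kg.
Tool frame: the origin (TCP) lies on the front face of the gripper's body, between the roots of the fingers; the fingertips stand 70 mm ahead of it and the grasp point (between the pads) lies 51 mm ahead of it; z points along the fingers, y is the line along which they close (so a half turn about z gives the same grasp; the last joint's range is limited). The gripper opens to 87 mm and grips with 3 to 60 N. Pads are 19 mm wide; open, the fingers measure 117 mm over their backs; the gripper's body (75 mm by 190 mm) begins 51 mm behind the grasp point.
Start: joints at [-1.397, 0.527, 1.433, -0, 1.181, -0.178], TCP at [0.216, -0.586, 0.292] pointing down, gripper open.
Joint ranges: [-3.08, 3.08], [-0.75, 2.2], [0.22, 2.44], [-1.43, 4.57], [0, 2.65], [-2.85, 2.85]. Speed limits (rad/s): [2.79, 2.79, 3.14, 3.14, 3.14, 3.14].

INTERFACE

Orientations are given as a unit quaternion [x, y, z, w].
In Python, from rig import robot, cams, ticket gives the robot as it stands. The module is installed in compiled form; this text tells all that it offers.
- The arm moves only by the shell command python3 -m crank 'ROWS' [FORCE]. ROWS is JSON, a list of rows, each a list of 7 numbers: the shift along the tool's x, y, z in cm, then the turn, a rotation vector about the tool's x, y, z in rad, then the closure, from 0 (fully open) to 1 (shut). A call has 1 to 5 rows; each row shifts and turns the commanded pose from where the row before left it, along the tool's axes as they then stand; what a row does not reach is not made up. A row lasts 1/8 s, in which the tool goes at most 62.5 mm and 10.7 degrees, less where a joint would pass 70% of its speed; a pose out of reach is approached as far as the arm can. A call is refused whole if a number of a shift passes 6.25 or a number of a turn 0.188, either way. A call with a gripper value outside its range is refused whole. The fingers move at their own pace and stop on an object; FORCE is the grip in N (left out, the last holds). Time passes only in rows, so rows that do not move let the fingers close. It gives the time, the measured TCP pose, the force, the opening and the grip force at its end, in the units of the state.
- robot.get_obs(): the state, without advancing time (a new reading comes with each control period).
- cams.camera(name): name is "scene" or "side" or "wrist"; returns the picture (480x640x3 uint8, red, green, blue); there is no depth.
- cams.camera_info(name): a dict with "intrinsics" (3x3 intrinsics, pixels), "dist" ([k1, k2, p1, p2, k3] as OpenCV has them; the pictures are not rectified), "pose" (4x4, takes a point from camera to world coordinates). Camera axes: x right, y down, z forward; pixel columns grow to the right and rows downward; lengths in m; the calibration is good to about 2 mm. A picture is of the moment at which its call begins: read the wrist's pose just before it. camera_info takes no time and is no camera call; for the wrist camera it gives the pose at the moment of the call.
- ticket.hand_in(): hands the job in; it is judged then, once.
The state is a dict: "time": time; "q": joint angles; "joint_velocities": joint speeds; "joint_torque": joint torques, N m; "position": TCP position; "tool_rot": TCP orientation; "ft_force": force on the tool from outside, world axes, zero at the start; "moment": the same for the moment, N m; "grip_width": finger opening in m; "grip_force": force on a finger pad.
Only numpy, scipy, OpenCV 4.12 (cv2) and the standard library are available. Lean on these libraries where they do the work, as an engineer would, in place of code of your own. Each camera call takes 0.05 s, during which the arm holds its last target. There are 200 camera calls.

## Working session

There is one attempt and no reset: what is moved stays moved. The work goes in short steps, Python scripts to look and compute and a shell command to move; the robot and the scene stay as the last step left them, time stands still between calls to the robot, and variables do not carry over. Pictures are saved under pics/ and viewed, at most 10 in all, crops included, and the job is handed in when it is done.

```bash
mkdir -p pics
python3 - <<'E'
from rig import robot,cams
import cv2,numpy as np
o=robot.get_obs();print({k:np.round(v,3) for k,v in o.items()})
for n in("scene","side"):
    cv2.imwrite(f"pics/{n}0.png",cams.camera(n)[:,:,::-1]);i=cams.camera_info(n);print(n,np.round(i["intrinsics"],1).tolist(),i["dist"],np.round(i["pose"],3).tolist())
E
```

```text
{'time': np.float64(0.0), 'q': array([-1.396,  0.528,  1.434, -0.   ,  1.181, -0.178]), 'joint_velocities': array([ 0.   ,  0.002, -0.001, -0.002, -0.001,  0.002]), 'joint_torque': array([-1.0000e-03, -4.4005e+01, -1.7659e+01,  6.3000e-02,  5.8000e-02,
       -0.0000e+00]), 'position': array([ 0.216, -0.586,  0.291]), 'tool_rot': array([ 0.984,  0.175, -0.   , -0.001]), 'ft_force': array([-0.459, -0.321,  0.307]), 'moment': array([ 0.013,  0.02 , -0.013]), 'grip_force': np.float64(0.0), 'grip_width': np.float64(0.087)}
scene [[542.0, 0.0, 316.5], [0.0, 542.0, 242.5], [0.0, 0.0, 1.0]] [-0.1318327  0.         0.         0.         0.       ] [[-0.175, 0.701, -0.692, 1.687], [0.984, 0.11, -0.137, 0.189], [-0.02, -0.705, -0.709, 1.217], [0.0, 0.0, 0.0, 1.0]]
side [[449.9, 0.0, 325.7], [0.0, 449.9, 239.2], [0.0, 0.0, 1.0]] [-0.08812325  0.          0.          0.          0.        ] [[-0.966, -0.15, 0.212, 0.405], [-0.259, 0.619, -0.742, 0.796], [-0.02, -0.771, -0.636, 0.802], [0.0, 0.0, 0.0, 1.0]]
```

View pics/scene0.png

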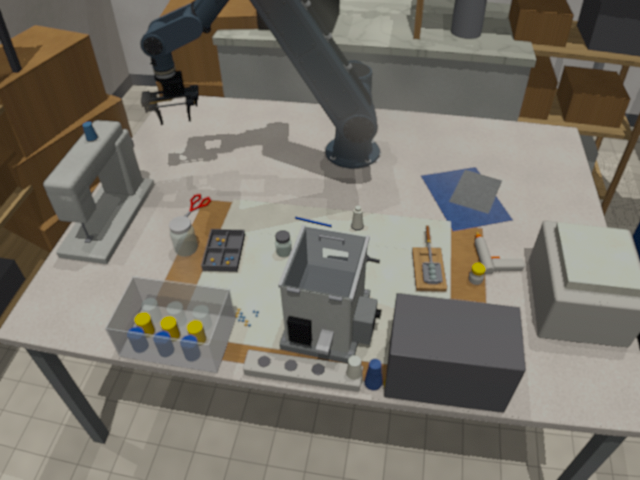

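View pics/side0.png

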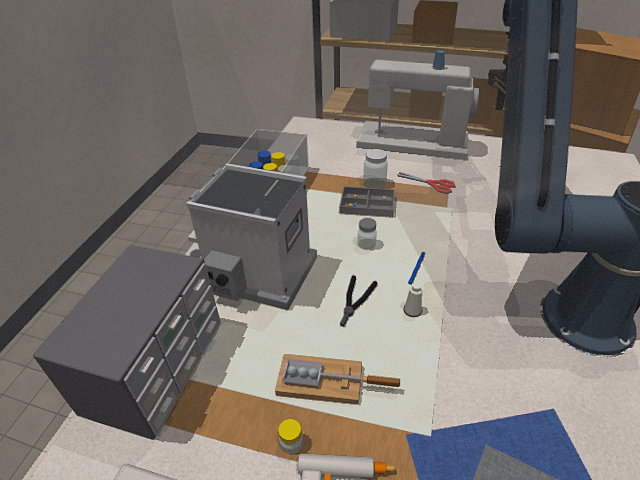

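The scene view shows the feeder at (325,290), with its front toward the robot and the boat on its rest at (430,262), grip toward the robot. In the side view the slot frame is near (294,228), the hull at (303,375) and the grip at (383,381).

```bash
cat > h.py <<'E'
import cv2,numpy as np
from rig import robot,cams
from scipy.spatial.transform import Rotation as R
def ray(i,uv):
    p=cv2.undistortPoints(np.array(uv,float).reshape(-1,1,2),np.array(i["intrinsics"]),np.array(i["dist"])).reshape(-1,2)
    T=np.array(i["pose"]);return T[:3,3],np.c_[p,np.ones(len(p))]@T[:3,:3].T
def plane(i,uv,z):
    c,d=ray(i,uv);return c+d*((z-c[2])/d[:,2])[:,None]
def proj(i,P):
    T=np.linalg.inv(i["pose"]);P=np.atleast_2d(P)@T[:3,:3].T+T[:3,3]
    return cv2.projectPoints(P,np.zeros(3),np.zeros(3),np.array(i["intrinsics"]),np.array(i["dist"]))[0].reshape(-1,2)
def tri(i,a,j,b):
    (c,d),(e,f)=ray(i,[a]),ray(j,[b]);s=np.linalg.lstsq(np.c_[d[0],-f[0]],e-c,rcond=None)[0]
    p,q=c+s[0]*d[0],e+s[1]*f[0];return (p+q)/2,np.linalg.norm(p-q)
E
python3 - <<'E'
from h import *
i=cams.camera_info("side");s=cams.camera_info("scene")
print(plane(i,[(303,374),(383,381),(400,382)],.033))
print(plane(i,[(345,320)],0),plane(i,[(294,228)],.165),plane(s,[(357,228)],.0))
im=cv2.imread("pics/side0.png");c=im[170:410,185:425];cv2.imwrite("pics/side_c.png",cv2.resize(c,(600,600),interpolation=2))
im=cv2.imread("pics/scene0.png");c=im[215:365,265:465];cv2.imwrite("pics/scene_c.png",cv2.resize(c,(800,600),interpolation=2))
w=cams.camera_info("wrist");o=robot.get_obs()
T=np.eye(4);T[:3,:3]=R.from_quat(o["tool_rot"]).as_matrix();T[:3,3]=o["position"];print(np.round(np.linalg.inv(T)@w["pose"],3),w["intrinsics"])
E
```

```text
[[0.59546502 0.31675264 0.033     ]
 [0.43912705 0.29397332 0.033     ]
 [0.40657057 0.2883531  0.033     ]]
[[0.55249966 0.13373085 0.        ]] [[0.69777446 0.03223883 0.165     ]] [[0.41464612 0.07162003 0.        ]]
[[ 0.    -0.968 -0.25   0.068]
 [ 1.     0.     0.     0.001]
 [-0.    -0.25   0.968 -0.093]
 [ 0.     0.     0.     1.   ]] [[423.11898077   0.         320.15190501]
 [  0.         423.11898077 236.69797157]
 [  0.           0.           1.        ]]
```

View pics/side_c.png

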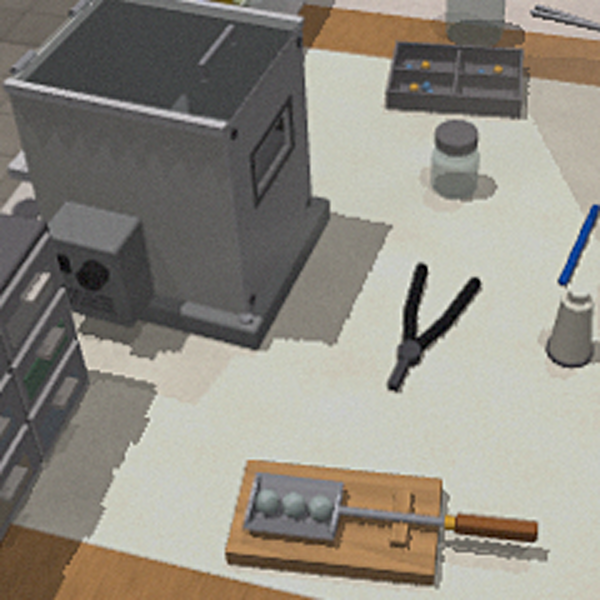

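View pics/scene_c.png

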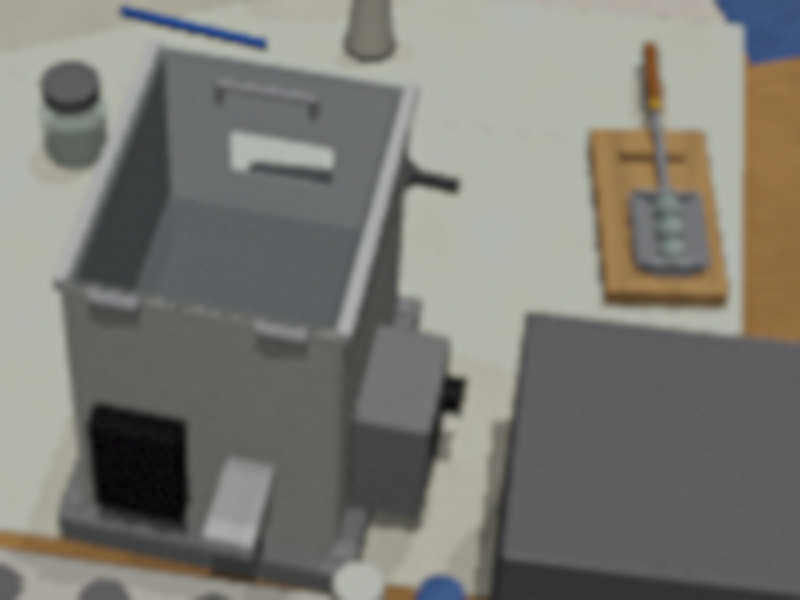

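The side crop shows the slot window at crop (273,150), the hull with beads at (293,507), and the grip from (455,522) to (537,530). The scene crop shows the slot from inside, with corners near (230,132), (335,148), (335,180) and (230,168), and a thin bracket above it at (218,85) to (318,100).

```bash
cat >> h.py <<'E'
def rows(p1,yaw,pitch=0,n=None,roll=0):
    """total shift (tool axes, cm) & rotvec to get from the present pose to p1 (TCP)"""
    o=robot.get_obs();A=R.from_quat(o["tool_rot"]);B=goal(yaw,pitch,roll)
    return np.round(A.inv().apply(np.array(p1)-o["position"])*100,2),np.round((A.inv()*B).as_rotvec(),3)
def goal(yaw,pitch=0,roll=0):
    # boat-like frame: x along boat at yaw(deg); tool: z down, x backward; pitch tips tool z forward; roll about boat x
    F=R.from_euler('z',yaw,degrees=True)*R.from_euler('x',roll,degrees=True)*R.from_euler('y',-pitch,degrees=True)
    return F*R.from_matrix(np.array([[-1,0,0],[0,1,0],[0,0,-1]]).T)
E
python3 - <<'E'
from h import *
s=cams.camera_info("scene");d=cams.camera_info("side")
sc=lambda L:[(265+x*.25,215+y*.25) for x,y in L]
sd=lambda L:[(185+x*.4,170+y*.4) for x,y in L]
print("slot top",plane(s,sc([(230,132),(335,148)]),.184)); print("slot bot",plane(s,sc([(230,168),(335,181)]),.146))
print(tri(s,sc([(218,85)])[0],d,sd([(233,28)])[0]),tri(s,sc([(318,100)])[0],d,sd([(200,62)])[0]))
print("plate top",plane(s,sc([(155,45),(418,90)]),.255),plane(d,sd([(235,130),(300,30)]),.255))
print("back top",plane(s,sc([(65,283),(345,333)]),.255))
print("grip",plane(d,sd([(455,522),(537,530)]),.037),plane(s,sc([(657,105),(649,45)]),.037))
print("hull",plane(d,sd([(247,482),(340,484),(336,541),(247,532)]),.035),plane(s,sc([(630,194),(704,192),(709,262),(640,270)]),.035))
print(goal(0).as_matrix(), rows([.48,0,.3],8))
E
```

```text
slot top [[0.6977261  0.00817012 0.184     ]
 [0.70144669 0.07908142 0.184     ]]
slot bot [[0.69494542 0.00724036 0.146     ]
 [0.69574356 0.07918117 0.146     ]]
(array([0.73723262, 0.00718864, 0.26851752]), np.float64(0.0040598077671992775)) (array([0.74406465, 0.07077518, 0.27244287]), np.float64(0.0051295975157624315))
plate top [[ 0.69600002 -0.04038075  0.255     ]
 [ 0.71078931  0.13154445  0.255     ]] [[ 0.69189067  0.12866449  0.255     ]
 [ 0.68474942 -0.02653123  0.255     ]]
back top [[ 0.9015432  -0.05370663  0.255     ]
 [ 0.91260227  0.11177082  0.255     ]]
grip [[0.47006382 0.29915047 0.037     ]
 [0.40693764 0.29108689 0.037     ]] [[0.47722337 0.30231715 0.037     ]
 [0.41063833 0.29404759 0.037     ]]
hull [[0.64048124 0.3023991  0.035     ]
 [0.56696068 0.28555021 0.035     ]
 [0.55598382 0.33694826 0.035     ]
 [0.6253615  0.34658004 0.035     ]] [[0.57207645 0.28551824 0.035     ]
 [0.56154073 0.33999478 0.035     ]
 [0.63011902 0.34476776 0.035     ]
 [0.6453708  0.29566883 0.035     ]]
[[-1.  0.  0.]
 [ 0.  1.  0.]
 [ 0.  0. -1.]] (array([ 45.03, -45.86,  -0.76]), array([ 0.   , -0.003, -2.928]))
```

```bash
python3 -m crank '[[4.1,-4.17,0,0,0,0,0],[4.1,-4.17,0,0,0,0,0],[4.1,-4.17,0,0,0,0,0],[4.1,-4.17,0,0,0,0,0],[4.1,-4.17,0,0,0,0,0]]' 50
python3 -m crank '[[4.1,-4.17,0,0,0,0,0],[4.1,-4.17,0,0,0,0,0],[4.1,-4.17,0,0,0,0,0],[4.1,-4.17,0,0,0,0,0],[4.1,-4.17,0,0,0,0,0]]'
python3 -m crank '[[4.1,-4.17,0,0,0,0,0],[0,0,0,0,0,-0.181,0],[0,0,0,0,0,-0.181,0],[0,0,0,0,0,-0.181,0],[0,0,0,0,0,-0.181,0]]'
python3 -m crank '[[0,0,0,0,0,-0.181,0],[0,0,0,0,0,-0.181,0],[0,0,0,0,0,-0.181,0],[0,0,0,0,0,-0.181,0],[0,0,0,0,0,-0.181,0]]'
python3 -m crank '[[0,0,0,0,0,-0.181,0],[0,0,0,0,0,-0.181,0],[0,0,0,0,0,-0.181,0],[0,0,0,0,0,-0.181,0],[0,0,0,0,0,-0.181,0]]'
python3 -c "
from h import *
print(rows([.555,.047,.24],-4,60)); print(robot.get_obs()['q'])"
```

```text
time: 0.72
position: [0.3367, -0.3181, 0.2921]
tool_rot: [0.985, 0.175, 0.0, -0.0]
ft_force: [0.7, -0.9, 0.1]
grip_width: 0.087
grip_force: 0.0
time: 1.35
position: [0.4571, -0.0516, 0.2922]
tool_rot: [0.984, 0.175, -0.0, 0.0]
ft_force: [1.5, -0.6, -0.8]
grip_width: 0.0872
grip_force: 0.0
time: 1.98
position: [0.4804, 0.0, 0.2919]
tool_rot: [0.857, 0.515, -0.0, -0.0]
ft_force: [-0.6, 0.6, -0.9]
grip_width: 0.087
grip_force: 0.0
time: 2.6
position: [0.4804, -0.0001, 0.2919]
tool_rot: [0.545, 0.838, -0.0, -0.0]
ft_force: [-0.2, 0.1, 0.2]
grip_width: 0.0872
grip_force: 0.0
time: 3.22
position: [0.4804, -0.0001, 0.2919]
tool_rot: [0.124, 0.992, 0.0, -0.0]
ft_force: [-0.6, -0.1, -0.1]
grip_width: 0.0871
grip_force: 0.0
(array([-6.08,  6.4 ,  5.19]), array([-0.094, -1.045, -0.162]))
[-2.33374423e-01  3.34698799e-01  1.78555800e+00 -6.28966099e-07
  1.02223941e+00 -1.55537940e+00]
```

```bash
python3 -m crank '[[-3,3.2,2.6,0,0,0,0],[-3,3.2,2.6,0,0,0,0],[0,0,0,0,0,-0.17,0],[0,0,0,0,-0.175,0,0],[0,0,0,0,-0.175,0,0]]'
python3 -m crank '[[0,0,0,0,-0.175,0,0],[0,0,0,0,-0.175,0,0],[0,0,0,0,-0.175,0,0],[0,0,0,0,-0.175,0,0],[0,0,0,0,0,0,0]]'
python3 - <<'E'
from h import *
i=cams.camera_info("wrist");im=cams.camera("wrist")
import pickle;pickle.dump(i,open("w1.pkl","wb"))
cv2.imwrite("pics/w1raw.png",im[:,:,::-1]);cv2.imwrite("pics/w1.png",cv2.rotate(im[:,:,::-1],cv2.ROTATE_180))
print(rows([.555,.047,.24],-4,60), robot.get_obs()["ft_force"])
E
```

```text
time: 3.85
position: [0.5552, 0.0467, 0.2401]
tool_rot: [0.042, 0.983, -0.008, 0.177]
ft_force: [-0.6, -0.2, -0.8]
grip_width: 0.0869
grip_force: 0.0
time: 4.47
position: [0.5991, 0.0537, 0.3501]
tool_rot: [0.039, 0.903, -0.023, 0.428]
ft_force: [-0.2, -0.0, -0.4]
grip_width: 0.0873
grip_force: 0.0
(array([10.99, -0.98,  3.62]), array([-0.021, -0.166, -0.006])) [ 0.17213867  0.90701064 -0.37880122]
```

View pics/w1.png

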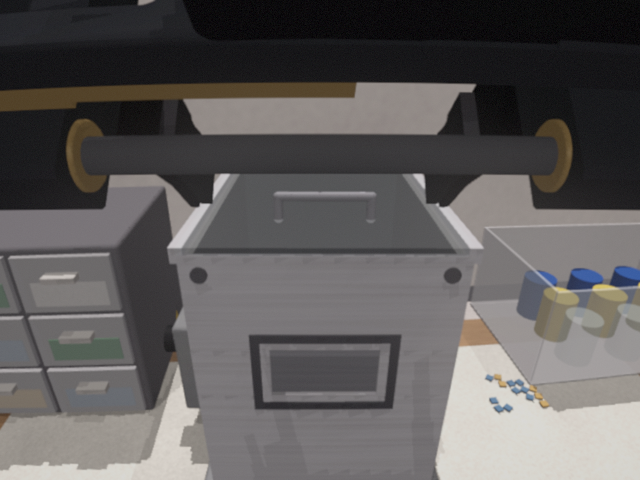

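Run:
```python
from h import *
import pickle;i=pickle.load(open("w1.pkl","rb"));print(np.round(i["pose"],3).tolist(),i["dist"])
F=R.from_euler('z',-4,degrees=True);s=np.array([.697,.0435,.165])
f=lambda L:np.round(639-proj(i,s+F.apply(np.array(L)/1000))[:,0:1]).ravel().tolist()+np.round(479-proj(i,s+F.apply(np.array(L)/1000))[:,1:]).ravel().tolist()
print("slot",f([(0,35,19),(0,-35,19),(0,-35,-19),(0,35,-19)]))
for d in(92,142):print("back",d,f([(d,40,12),(d,-40,12),(d,-40,-70),(d,40,-70)]))
print("plate top",f([(0,85,90),(0,-85,90)]), robot.get_obs()["q"])
im=cv2.rotate(cv2.imread("pics/w1raw.png"),1);c=im[320:420,235:415];cv2.imwrite("pics/w1c.png",cv2.resize(c,(792,440),interpolation=2))
```

```text
[[0.09, 0.418, 0.904, 0.486], [0.996, -0.031, -0.085, 0.063], [-0.008, 0.908, -0.419, 0.356], [0.0, 0.0, 0.0, 1.0]] [-0.07995506  0.          0.          0.          0.        ]
slot [263.0, 374.0, 370.0, 266.0, 350.0, 349.0, 393.0, 394.0]
back 92 [268.0, 364.0, 359.0, 272.0, 285.0, 284.0, 361.0, 362.0]
back 142 [273.0, 358.0, 354.0, 276.0, 257.0, 257.0, 329.0, 329.0]
plate top [167.0, 469.0, 248.0, 247.0] [-9.65167034e-02  3.07196685e-01  1.95166904e+00  3.70486108e-01
  1.63602975e-03 -1.95102196e+00]
```

View pics/w1c.png

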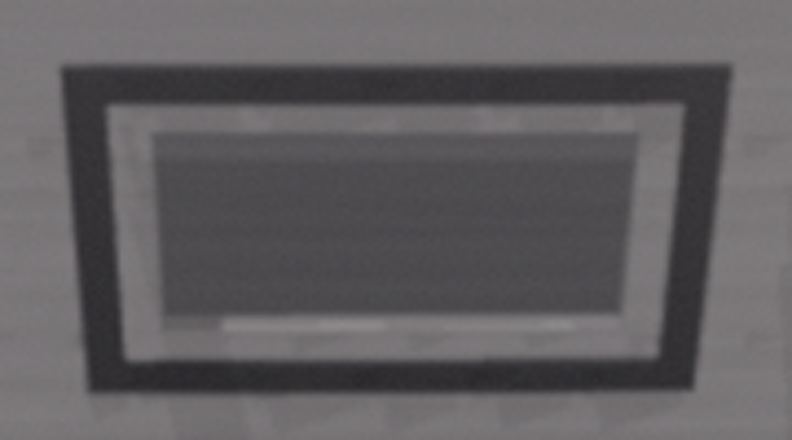

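The crop shows the slot opening with corners near (153,131), (638,131), (620,331) and (163,331). A faint line at crop row 160 is possibly the foot of the pan's back.

Run:
```python
from h import *
import pickle;i=pickle.load(open("w1.pkl","rb"))
raw=lambda L:[(639-(235+x/4.4),479-(320+y/4.4)) for x,y in L]
t=plane(i,raw([(153,131),(638,131)]),.184);b=plane(i,raw([(163,331),(620,331)]),.146)
print(t,b);print(plane(i,raw([(250,160),(540,160)]),.090))
full=[(639-x,479-y) for x,y in[(207,264),(445,264)]]
obj=np.array([(0,35,19),(0,-35,19),(0,-35,-19),(0,35,-19)])/1000.
ok,rv,tv=cv2.solvePnP(obj,np.array(raw([(153,131),(638,131),(620,331),(163,331)])),np.array(i["intrinsics"]),np.array(i["dist"]))
M=np.eye(4);M[:3,:3]=cv2.Rodrigues(rv)[0];M[:3,3]=tv[:,0];W=i["pose"]@M;print(W,R.from_matrix(W[:3,:3]).as_euler('ZYX',degrees=True))
# plate top corners in the wrist view
print(plane(i,[(639-182,479-252),(639-474,479-249)],.255))
print(rows([.38,.288,.2],7.3,20))
```

```text
[[0.69886489 0.07386867 0.184     ]
 [0.69323481 0.00476324 0.184     ]] [[0.69837292 0.07408767 0.146     ]
 [0.6926049  0.00481925 0.146     ]]
[[ 0.8039531   0.05855182  0.09      ]
 [ 0.79884202 -0.00395816  0.09      ]]
[[ 0.99653358  0.07948825  0.0245447   0.69751416]
 [-0.07940418  0.99683287 -0.00438238  0.03916957]
 [-0.02481531  0.00241824  0.99968913  0.16342799]
 [ 0.          0.          0.          1.        ]] [-4.55572494  1.42195863  0.13859767]
[[ 0.69669561  0.11850158  0.255     ]
 [ 0.68849842 -0.042958    0.255     ]]
(array([26.42, 21.48, -9.05]), array([-0.133,  0.529, -0.175]))
```

```bash
python3 -m crank '[[0,0,-2,0,0.175,0,0],[0,0,0,0,0.175,0,0],[0,0,0,0,0.175,0,0],[0,0,0,0,0.175,0,0],[0,0,0,0,0.17,0,0]]'
python3 -c "
from h import *
print(rows([.558,.31,.3],7.3)); print(robot.get_obs()['q'])"
```

```text
time: 5.15
position: [0.5871, 0.0599, 0.354]
tool_rot: [0.037, 0.999, 0.003, 0.025]
ft_force: [-0.2, -0.1, -1.6]
grip_width: 0.0872
grip_force: 0.0
(array([ 5.  , 24.69,  5.33]), array([ 0.002,  0.05 , -0.201]))
[-0.09078831  0.39891159  1.47726252  0.0085775   1.21610865 -1.59119353]
```

```bash
python3 -m crank '[[1.25,6,1.3,0,0,0,0],[1.25,6,1.3,0,0,0,0],[1.25,6,1.3,0,0,0,0],[1.25,6,1.3,0,0.05,0,0],[0,0.7,0,0,0,-0.18,0]]'
python3 -m crank '[[0,0,0,0,0,0,0]]'
python3 - <<'E'
from h import *
i=cams.camera_info("wrist");im=cams.camera("wrist")
import pickle;pickle.dump(i,open("w2.pkl","wb"))
cv2.imwrite("pics/w2.png",cv2.rotate(im[:,:,::-1],cv2.ROTATE_180))
print(rows([.558,.31,.3],7.3), robot.get_obs()["position"])
E
```

```text
time: 5.78
position: [0.5568, 0.3129, 0.2984]
tool_rot: [-0.058, 0.998, 0.003, 0.001]
ft_force: [0.2, -1.4, -0.1]
grip_width: 0.0868
grip_force: 0.0
time: 5.9
position: [0.5581, 0.3101, 0.2999]
tool_rot: [-0.054, 0.999, 0.002, 0.002]
ft_force: [0.6, -0.6, 0.1]
grip_width: 0.087
grip_force: 0.0
(array([0.04, 0.07, 0.05]), array([ 0.005,  0.006, -0.023])) [0.55851508 0.30931517 0.300537  ]
```

View pics/w2.png

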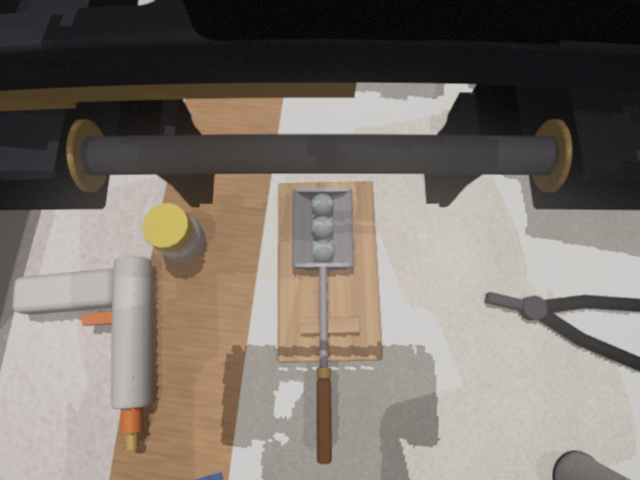

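The boat is seen from above: hull (292–353, 190–268), shank tail at (322.5,268), ferrule at (323,374), wooden grip from (323.5,378) to (324,462).

Run:
```python
from h import *
import pickle;i=pickle.load(open("w2.pkl","rb"))
raw=lambda L:[(639-x,479-y) for x,y in L]
g=plane(i,raw([(323.3,370),(323.5,378),(324,461.5)]),.041);print(g)
n=plane(i,raw([(294,190.5),(352,190.5),(352.5,268),(292.5,268)]),.036);print(n,n.mean(0),"len",np.linalg.norm(n[1]-n[2]),np.linalg.norm(n[0]-n[1]))
t=plane(i,raw([(322.7,268)]),.034)[0]
d=n.mean(0)-(g[0]+g[2])/2;yaw=np.degrees(np.arctan2(d[1],d[0]));print("yaw",yaw,"dist hull-gripmid",np.linalg.norm(d[:2]))
G=n.mean(0)[:2]-.158*np.array([np.cos(np.radians(yaw)),np.sin(np.radians(yaw))]);print("G from hull",G)
print(rows([G[0],G[1],.2],yaw))
```

```text
[[0.47772674 0.29828717 0.041     ]
 [0.47157386 0.29747683 0.041     ]
 [0.4092339  0.29049609 0.041     ]]
[[0.62931479 0.34074351 0.036     ]
 [0.63483736 0.28880451 0.036     ]
 [0.56414874 0.28220195 0.036     ]
 [0.55868381 0.33333845 0.036     ]] [0.59674617 0.31127211 0.036     ] len 0.07099630174242358 0.052231770963234586
yaw 6.2851409278407555 dist hull-gripmid 0.15419264736270108
G from hull [0.43969585 0.29397481]
(array([12.04, -0.33,  9.98]), array([ 0.005,  0.006, -0.005]))
```

```bash
python3 -m crank '[[4,-0.1,3.3,0,0.005,0,0],[4,-0.1,3.3,0,0,0,0],[4,-0.1,3.3,0,0,0,0],[0,0,0,0,0,0,0],[0,0,0,0,0,0,0]]'
python3 -c "
from h import *
print(rows([.440,.2943,.084],6.3))"
```

```text
time: 6.58
position: [0.4422, 0.2939, 0.2031]
tool_rot: [-0.052, 0.999, 0.003, 0.003]
ft_force: [0.6, 1.0, -0.2]
grip_width: 0.0873
grip_force: 0.0
(array([ 2.900e-01, -1.000e-02,  1.191e+01]), array([ 0.006,  0.006, -0.005]))
```

```bash
python3 -m crank '[[0.15,0,4,0.006,0.006,0,0],[0.1,0,4,0,0,0,0],[0,0,3.8,0,0,0,0],[0,0,0,0,0,0,0],[0,0,0,0,0,0,0]]'
python3 -c "
from h import *
print(rows([.440,.2943,.084],6.3))"
python3 -m crank '[[0,0,0,0,0,0,0.5],[0,0,0,0,0,0,0.85],[0,0,0,0,0,0,1],[0,0,0,0,0,0,1],[0,0,0,0,0,0,1]]' 50
python3 -m crank '[[0,0,0,0,0,0,1],[0,0,0,0,0,0,1]]'
```

```text
time: 7.2
position: [0.4404, 0.2946, 0.0859]
tool_rot: [-0.053, 0.999, 0.0, 0.001]
ft_force: [0.2, 0.8, 0.3]
grip_width: 0.0871
grip_force: 0.0
(array([ 0.04, -0.03,  0.19]), array([ 0.001,  0.002, -0.004]))
time: 7.82
position: [0.4384, 0.2944, 0.0846]
tool_rot: [-0.054, 0.999, -0.0, -0.001]
ft_force: [-0.7, -0.0, 0.3]
grip_width: 0.045
grip_force: 0.0
time: 8.07
position: [0.4384, 0.2943, 0.0845]
tool_rot: [-0.054, 0.999, -0.0, -0.001]
ft_force: [-0.7, -1.0, -0.7]
grip_width: 0.0252
grip_force: 0.0
```

```bash
python3 -m crank '[[0,0,0,0,0,0,1],[0,0,0,0,0,0,1],[0,0,0,0,0,0,1]]'
python3 -c "
from h import *
o=robot.get_obs();print(o['position'],o['moment'],o['tool_rot'])"
```

```text
time: 8.45
position: [0.4384, 0.2944, 0.0846]
tool_rot: [-0.054, 0.999, -0.0, -0.001]
ft_force: [-0.3, -0.1, -0.5]
grip_width: 0.011
grip_force: 50.0
[0.43842301 0.29440741 0.08457077] [ 0.15781137 -0.14251617  0.10631168] [-5.38097730e-02  9.98550920e-01 -7.08152323e-05 -7.50605528e-04]
```

```bash
python3 -m crank '[[0,0,-1,0,0,0,1],[0,0,-2.5,0,0,0,1],[0,0,-3.5,0,0,0,1],[0,0,-3.5,0,0,0,1],[0,0,-2.85,0,0,0,1]]'
python3 -m crank '[[0,0,0,0,0,0,1],[0,0,0,0,0,0,1]]'
python3 - <<'E'
from h import *
import pickle
i=cams.camera_info("wrist");im=cams.camera("wrist")
pickle.dump(i,open("w3.pkl","wb"));o=robot.get_obs()
cv2.imwrite("pics/w3.png",cv2.rotate(im[:,:,::-1],cv2.ROTATE_180));cv2.imwrite("pics/side3.png",cams.camera("side")[:,:,::-1]);cv2.imwrite("pics/scene3.png",cams.camera("scene")[:,:,::-1])
print(o["position"],o["tool_rot"],o["ft_force"],o["moment"],o["grip_width"])
print(rows([.452,.0593,.218],-4.65))
E
```

```text
time: 9.07
position: [0.4381, 0.2942, 0.2198]
tool_rot: [-0.054, 0.999, -0.0, -0.001]
ft_force: [-0.1, 0.1, -2.5]
grip_width: 0.0116
grip_force: 50.0
time: 9.32
position: [0.4377, 0.294, 0.2173]
tool_rot: [-0.054, 0.999, -0.0, -0.002]
ft_force: [0.1, -0.4, -1.7]
grip_width: 0.0115
grip_force: 50.0
[0.43759265 0.29390128 0.21685302] [-5.35599920e-02  9.98561758e-01 -5.67886652e-04 -2.32825279e-03] [ 0.34208726 -0.71000329 -2.28157752] [ 0.08649583  0.10589307 -0.01543961] 0.011534296466439862
(array([  1.1 , -23.48,  -0.11]), array([-0.001, -0.005,  0.188]))
```

View pics/w3.png

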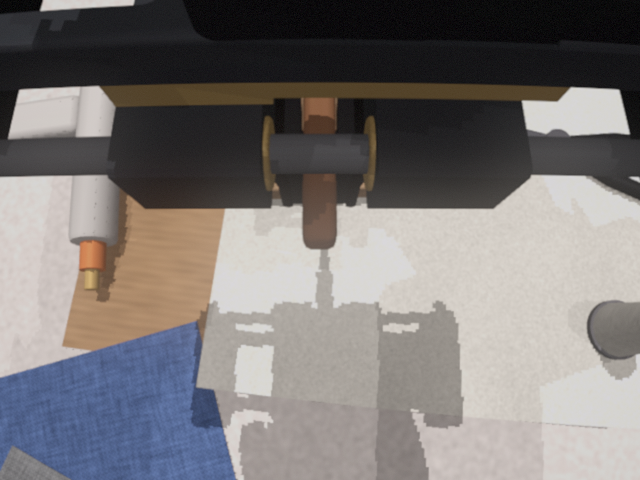

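The view shows the fingers closed squarely on the brown grip (320,200). The gripper body hides the hull, so the outer cameras must check it at the slot.

```bash
python3 -m crank '[[0.2,-2,0,0,0,0,1],[0.2,-4,0,0,0,0,1],[0.2,-5,0,0,0,0,1],[0.2,-5,0,0,0,0,1],[0.2,-4,0,0,0,0,1]]'
python3 -m crank '[[0.1,-2.5,0,0,0,0,1],[0,-1,0,0,0,0.09,1],[0,0,0,0,0,0.098,1],[0,0,0,0,0,0,1],[0,0,0,0,0,0,1]]'
python3 - <<'E'
from h import *
a=cv2.cvtColor(cams.camera("side"),4);b=cv2.cvtColor(cams.camera("scene"),4);cv2.imwrite("pics/side4.png",a);cv2.imwrite("pics/scene4.png",b)
o=robot.get_obs();A=R.from_quat(o["tool_rot"]);print(o["position"],rows([.452,.0593,.218],-4.65),o["ft_force"])
g=o["position"]+A.apply([0,0,.051]);F=R.from_euler('z',-4.65,degrees=True)
L=np.array([[36,28,15],[36,-28,15],[-36,-28,15],[-36,28,15],[-36,0,13],[-128,0,13]])/1000-[-.1595,0,.013]
P=g+F.apply(L)
S=np.array([.6955,.0395,.165])+F.apply(np.array([(0,35,19),(0,-35,19),(0,-35,-19),(0,35,-19)])/1000)
for n in("side","scene"):
    i=cams.camera_info(n);print(n,np.round(proj(i,P),1).tolist(),"slot",np.round(proj(i,S),1).tolist())
c=cv2.resize(a[185:285,275:408],(798,600),interpolation=2)
cv2.imwrite("pics/c4.png",c)
E
```

```text
time: 10.1
position: [0.4495, 0.0917, 0.2177]
tool_rot: [-0.053, 0.999, -0.0, -0.001]
ft_force: [0.3, -0.4, -2.0]
grip_width: 0.0114
grip_force: 50.0
time: 10.72
position: [0.4525, 0.0592, 0.2179]
tool_rot: [0.04, 0.999, -0.0, -0.001]
ft_force: [-0.3, -0.1, -1.8]
grip_width: 0.0115
grip_force: 50.0
[0.45267988 0.05950994 0.21801506] (array([ 0.07, -0.03,  0.  ]), array([-0.   , -0.002,  0.002])) [ 0.51176886 -0.00592803 -2.74008802]
side [[309.1, 240.4], [317.9, 225.6], [347.9, 231.7], [340.1, 247.1], [344.0, 240.0], [384.7, 248.5]] slot [[287.3, 232.7], [299.3, 214.7], [300.2, 227.6], [288.5, 245.8]]
scene [[348.4, 242.0], [328.5, 238.6], [334.6, 221.2], [353.9, 224.4], [344.2, 223.3], [351.0, 202.5]] slot [[347.1, 251.0], [321.5, 246.5], [321.7, 256.3], [346.9, 260.7]]
```

View pics/c4.png

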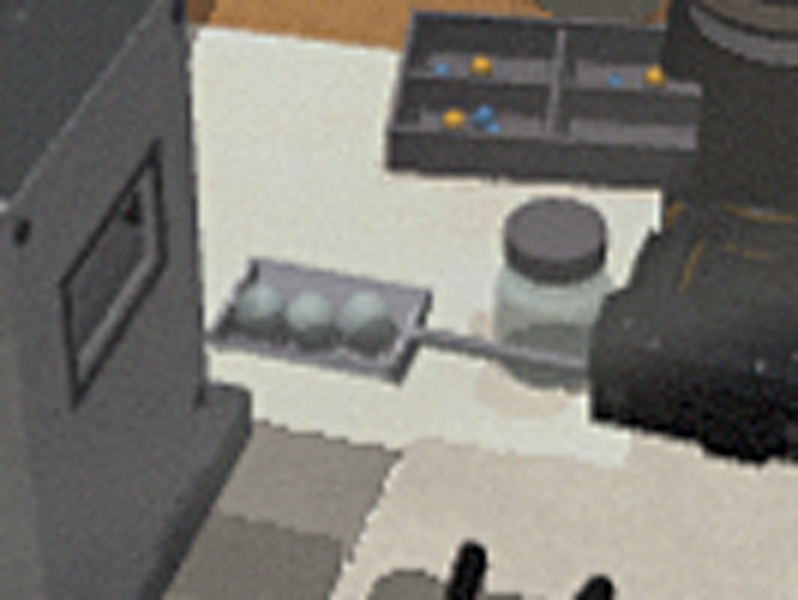

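Side crop: hull nose corners at (212,335) and (252,260), beads at (262,303), (311,315) and (366,316), slot opening at (75–150, 195–365). The boat looks level to about 1 px; next I compare bead positions with those at rest.

Run:
```python
from h import *
i=cams.camera_info("side")
def det(f,roi):
    im=cv2.imread(f);x0,y0,x1,y1=roi;c=cv2.resize(im[y0:y1,x0:x1],None,fx=6,fy=6,interpolation=2)
    c=cv2.GaussianBlur(c.astype(np.float32),(0,0),3);m=((c[:,:,1]-c[:,:,2])>3).astype(np.uint8)  # greenish glass: G>R
    n,l,s,ct=cv2.connectedComponentsWithStats(m)
    return [(np.round([x0+a[0]/6,y0+a[1]/6],1).tolist(),int(b[4])) for a,b in zip(ct[1:],s[1:]) if b[4]>200]
print(det("pics/side0.png",(284,362,325,388)));print(det("pics/side4.png",(310,228,345,248)))
def line(H,yaw):
    return H+R.from_euler('z',yaw,degrees=True).apply(np.array([[k,0,13] for k in(20,0,-20,-36,-120)])/1000)
print("rest",np.round(proj(i,line(np.array([.5972,.3115,.020]),6.3)),1).tolist())
g=robot.get_obs()["position"]-[0,0,.051];H=g+R.from_euler('z',-4.65,degrees=True).apply([.1595,0,-.013])
print("now",H,np.round(proj(i,line(H,-4.65)),1).tolist())
```

```text
[([291.8, 370.3], 2876), ([302.5, 371.8], 2804), ([313.1, 373.0], 2893)]
[([326.9, 237.0], 5941)]
rest [[293.1, 370.4], [302.9, 371.6], [312.8, 372.8], [320.8, 373.8], [363.1, 378.8]]
now [0.61165489 0.04657948 0.15401506] [[320.2, 235.0], [328.6, 236.7], [337.1, 238.5], [344.0, 240.0], [381.0, 247.7]]
```

```bash
python3 -m crank '[[0,0.05,-0.05,0,-0.006,0,1],[-1,0,0,0,0,0,1],[-2,0,0,0,0,0,1],[-1.3,0,0,0,0,0,1],[0,0,0,0,0,0,1]]'
cat > avg.py <<'E'
from h import *
import sys
n=int(sys.argv[1]) if len(sys.argv)>1 else 10
f=[];m=[]
for k in range(n):
    cams.camera("scene");o=robot.get_obs();f.append(o["ft_force"]);m.append(o["moment"])
    if not k: pass
f=np.array(f);F=R.from_euler('z',-4.65,degrees=True)
ff=F.inv().apply(f)
print("t",o["time"],"f",ff.mean(0).round(2),"sd",ff.std(0).round(2),"m",F.inv().apply(m).mean(0).round(3))
print("nose past plate mm",1000*(F.inv().apply(o["position"]+R.from_quat(o["tool_rot"]).apply([0,0,.051])-[.6955,.0405,.165])+[.1955,0,0]))
E
python3 avg.py
```

```text
time: 11.45
position: [0.4972, 0.0564, 0.2188]
tool_rot: [0.04, 0.999, -0.0, 0.003]
ft_force: [-0.8, -0.1, -2.0]
grip_width: 0.0114
grip_force: 50.0
t 11.95 f [ 0.05 -0.07 -1.81] sd [0.43 0.33 0.46] m [ 0.111  0.16  -0.006]
nose past plate mm [-4.81198359 -0.15552169  2.90736528]
```

Run:
```python
from h import *
a=cv2.cvtColor(cams.camera("side"),4);b=cv2.cvtColor(cams.camera("scene"),4)
c=np.hstack([cv2.resize(a[200:266,278:344],(400,400),interpolation=2),cv2.resize(b[225:280,310:365],(400,400),interpolation=2)]);cv2.imwrite("pics/c5.png",c)
o=robot.get_obs();F=R.from_euler('z',-4.65,degrees=True);g=o["position"]-[0,0,.051]
P=g+F.apply(np.array([[36,28,15],[36,-28,15],[36,0,13],[-36,-28,15],[-36,28,15]])/1000-[-.1595,0,.013])
S=np.array([.6955,.0405,.165])+F.apply(np.array([(0,35,19),(0,-35,19),(0,-35,-19),(0,35,-19)])/1000)
for n,x,y,k in(("side",278,200,400/66),("scene",310,225,400/55)):
    i=cams.camera_info(n);q=np.array([x,y]);ad=[400,0] if n=="scene" else [0,0]
    print(n,np.round((proj(i,P)-q)*k+ad).tolist(),np.round((proj(i,S)-q)*k+ad).tolist())
```

```text
side [[78.0, 221.0], [135.0, 133.0], [108.0, 180.0], [313.0, 169.0], [262.0, 260.0]] [[55.0, 200.0], [128.0, 91.0], [134.0, 169.0], [63.0, 279.0]]
scene [[656.0, 203.0], [508.0, 177.0], [582.0, 194.0], [554.0, 46.0], [697.0, 70.0]] [[673.0, 189.0], [486.0, 157.0], [488.0, 228.0], [671.0, 260.0]]
```

View pics/c5.png

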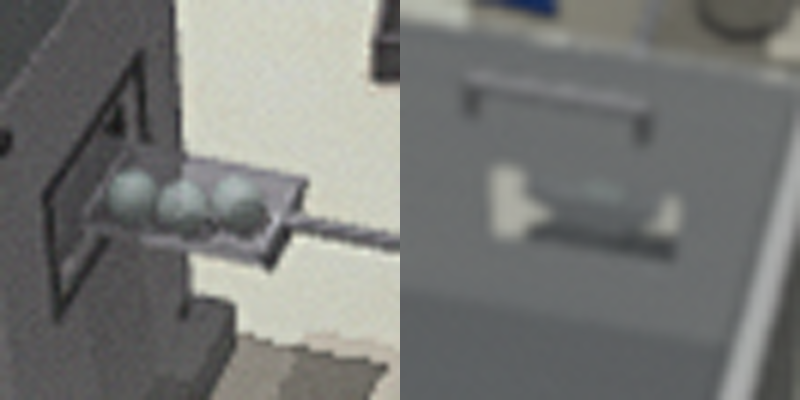

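The left half shows the nose entering the slot window at mid-height. In the right half, the slot spans 490–683 and the hull about 524–665, so the boat sits about 1–2 mm too far to +y.

```bash
python3 -m crank '[[0,-0.1,0.02,0,0,0,1],[-1,0,0,0,0,0,1],[-1.5,0,0,0,0,0,1],[0,0,0,0,0,0,1]]'
python3 avg.py 6
python3 -m crank '[[-1.5,0,0,0,0,0,1],[-1.5,0,0,0,0,0,1],[-1.5,0,0,0,0,0,1],[-1.5,0,0,0,0,0,1],[0,0,0,0,0,0,1]]'
python3 -m crank '[[0,0,0,0,0,0,1]]'
python3 avg.py 16
```

```text
time: 12.55
position: [0.523, 0.0532, 0.219]
tool_rot: [0.04, 0.999, -0.0, 0.004]
ft_force: [0.8, -0.3, -2.4]
grip_width: 0.0111
grip_force: 50.0
t 12.85 f [-0.39 -0.27 -2.11] sd [0.45 0.56 0.45] m [ 0.097  0.162 -0.008]
nose past plate mm [19.87714447 -1.11255636  2.630451  ]
time: 13.48
position: [0.5824, 0.0484, 0.219]
tool_rot: [0.04, 0.999, -0.0, 0.003]
ft_force: [0.2, -1.0, -2.3]
grip_width: 0.0116
grip_force: 50.0
time: 13.6
position: [0.58, 0.0488, 0.2187]
tool_rot: [0.04, 0.999, -0.0, 0.001]
ft_force: [-0.8, -0.4, -1.7]
grip_width: 0.0115
grip_force: 50.0
t 14.4 f [ 0.05 -0.1  -1.89] sd [0.45 0.47 0.49] m [0.095 0.133 0.001]
nose past plate mm [80.40773907 -1.155003    3.02067583]
```

```bash
echo 'sys.exit(int(ff[:,0].mean()<-0.45))' >> avg.py
C="python3 avg.py 8"
python3 -m crank '[[-0.3,0,0,0,0,0,1],[-0.3,0,0,0,0,0,1],[-0.3,0,0,0,0,0,1],[0,0,0,0,0,0,1]]' >/dev/null; $C &&
python3 -m crank '[[-0.15,0,0,0,0,0,1],[0,0,0,0,0,0,1]]' >/dev/null && $C &&
python3 -m crank '[[-0.15,0,0,0,0,0,1],[0,0,0,0,0,0,1]]' >/dev/null && $C &&
python3 -m crank '[[-0.15,0,0,0,0,0,1],[0,0,0,0,0,0,1]]' >/dev/null && $C &&
python3 -m crank '[[-0.15,0,0,0,0,0,1],[0,0,0,0,0,0,1]]' >/dev/null && $C &&
python3 -m crank '[[-0.15,0,0,0,0,0,1],[0,0,0,0,0,0,1]]' >/dev/null && $C &&
python3 -m crank '[[-0.15,0,0,0,0,0,1],[0,0,0,0,0,0,1]]' >/dev/null && $C
```

```text
t 15.3 f [-0.28 -0.16 -2.22] sd [0.6  0.71 0.35] m [ 0.105  0.148 -0.026]
nose past plate mm [89.30301903 -1.1249439   3.07516104]
t 15.95 f [-0.15  0.01 -2.1 ] sd [0.48 0.41 0.2 ] m [ 0.11   0.145 -0.012]
nose past plate mm [90.85854871 -1.10583311  3.05731444]
t 16.6 f [-0.27 -0.12 -1.61] sd [0.35 0.59 0.43] m [0.103 0.138 0.005]
nose past plate mm [92.34839176 -1.12717377  3.05939274]
t 17.25 f [-0.24 -0.1  -1.88] sd [0.64 0.14 0.41] m [ 0.093  0.137 -0.031]
nose past plate mm [93.86158533 -1.11838491  3.07714826]
t 17.9 f [ 0.08 -0.11 -2.11] sd [0.44 0.34 0.41] m [ 0.111  0.146 -0.001]
nose past plate mm [95.36334594 -1.14368966  3.08475479]
t 18.55 f [-0.08  0.02 -1.91] sd [0.4  0.4  0.37] m [ 0.093  0.151 -0.015]
nose past plate mm [96.87704953 -1.12086841  3.07202761]
t 19.2 f [-0.23 -0.18 -2.12] sd [0.25 0.56 0.54] m [ 0.108  0.153 -0.016]
nose past plate mm [98.36269806 -1.12017962  3.08489592]
```

```bash
C="python3 avg.py 8"
python3 -m crank '[[-0.15,0,0,0,0,0,1],[0,0,0,0,0,0,1]]' >/dev/null && $C &&
python3 -m crank '[[-0.15,0,0,0,0,0,1],[0,0,0,0,0,0,1]]' >/dev/null && $C &&
python3 -m crank '[[-0.15,0,0,0,0,0,1],[0,0,0,0,0,0,1]]' >/dev/null && $C &&
python3 -m crank '[[-0.15,0,0,0,0,0,1],[0,0,0,0,0,0,1]]' >/dev/null && $C &&
python3 -m crank '[[-0.15,0,0,0,0,0,1],[0,0,0,0,0,0,1]]' >/dev/null && $C &&
python3 -m crank '[[-0.15,0,0,0,0,0,1],[0,0,0,0,0,0,1]]' >/dev/null && $C
```

```text
t 19.85 f [ 0.14 -0.31 -1.97] sd [0.47 0.46 0.35] m [ 0.085  0.162 -0.014]
nose past plate mm [99.86240527 -1.11259812  3.11479981]
t 20.5 f [-0.07 -0.02 -2.07] sd [0.42 0.45 0.51] m [ 0.104  0.133 -0.014]
nose past plate mm [101.36817278  -1.11282333   3.11474812]
t 21.15 f [ 0.2  -0.06 -1.99] sd [0.51 0.67 0.42] m [0.121 0.151 0.021]
nose past plate mm [102.88566275  -1.12357461   3.11285128]
t 21.8 f [ 0.09 -0.1  -2.24] sd [0.48 0.38 0.52] m [ 0.116  0.161 -0.014]
nose past plate mm [104.36265898  -1.09796486   3.11363004]
t 22.45 f [-0.37  0.08 -2.1 ] sd [0.47 0.7  0.45] m [0.109 0.257 0.005]
nose past plate mm [105.79966964  -1.08634345   3.10495177]
t 23.1 f [-1.38  0.05 -1.68] sd [0.49 0.48 0.36] m [ 0.095  0.39  -0.006]
nose past plate mm [107.26286207  -1.09916074   3.09809476]
```

```bash
python3 -m crank '[[0.2,0,0,0,0,0,1],[0.35,0,0,0,0,0,1],[0.3,0,0,0,0,0,1],[0,0,0,0,0,0,1],[0,0,0,0,0,0,1]]'; python3 avg.py 4
python3 -c "
from h import *
o=robot.get_obs();print(o['q'].round(3),goal(-4.65,0.3).as_quat(),o['tool_rot'])"
```

```text
time: 23.72
position: [0.5991, 0.0472, 0.2192]
tool_rot: [0.04, 0.999, -0.0, 0.003]
ft_force: [0.4, 0.5, -1.7]
grip_width: 0.0116
grip_force: 50.0
t 23.925 f [-0.05  0.16 -1.81] sd [0.55 0.55 0.3 ] m [0.127 0.162 0.032]
nose past plate mm [99.0146061  -1.12564055  3.09784913]
[-0.107  0.584  1.566 -0.     0.987 -1.597] [ 4.05676305e-02  9.99173365e-01 -1.06206051e-04  2.61583573e-03] [ 4.03047418e-02  9.99184680e-01 -2.54608770e-04  2.33186562e-03]
```

```bash
python3 -m crank '[[0,0.515,0.026,0.1,0,0,1],[0,0.515,0.026,0.1,0,0,1],[0,0.515,0.026,0.1,0,0,1]]'; python3 avg.py 2; python3 -c "
from h import *
print(robot.get_obs()['q'].round(3))"
```

```text
time: 24.3
position: [0.6004, 0.0626, 0.217]
tool_rot: [0.04, 0.988, -0.151, -0.003]
ft_force: [-1.0, -0.3, -1.9]
grip_width: 0.0115
grip_force: 50.0
t 24.4 f [ 0.37  0.93 -2.02] sd [0.06 1.26 0.44] m [0.447 0.131 0.018]
nose past plate mm [98.63299831  1.12047624  2.36894159]
[ 0.038  0.625  1.525 -0.345  1.05  -1.273]
```

```bash
python3 -m crank '[[0,0,0,0,0,0,1]]'; python3 avg.py 4;  python3 -c "
from h import *
o=robot.get_obs();A=R.from_quat(o['tool_rot']);print(o['q'].round(3),(goal(-4.65,0.3).inv()*A).as_rotvec())"
```

```text
time: 24.52
position: [0.6001, 0.0626, 0.2166]
tool_rot: [0.04, 0.988, -0.149, -0.004]
ft_force: [0.1, -0.2, -1.4]
grip_width: 0.0115
grip_force: 50.0
t 24.725 f [ 0.17  0.21 -2.15] sd [0.28 0.39 0.13] m [0.346 0.141 0.005]
nose past plate mm [99.04284185 -1.72719206  3.30484875]
[ 0.033  0.623  1.526 -0.345  1.05  -1.273] [0.2996478  0.00046135 0.0006946 ]
```

```bash
python3 -m crank '[[0,0.515,0.026,0.1,0,0,1],[0,0.515,0.026,0.1,0,0,1],[0,0.515,0.026,0.1,0,0,1],[0,0,0,0,0,0,1],[0,0,0,0,0,0,1]]' | head -2
python3 -m crank '[[0,0.515,0.026,0.1,0,0,1],[0,0.515,0.026,0.1,0,0,1],[0,0.41,0.017,0.08,0,0,1],[0,0,0,0,0,0,1],[0,0,0,0,0,0,1]]'
python3 -m crank '[[0,0,0,0,0,0,1],[0,0,0,0,0,0,1],[0,0,0,0,0,0,1]]' | head -1; python3 avg.py 6;  python3 -c "
from h import *
o=robot.get_obs();A=R.from_quat(o['tool_rot']);print(o['q'].round(3),(goal(-4.65,0.3).inv()*A).as_rotvec())
a=cv2.cvtColor(cams.camera('scene'),4);cv2.imwrite('pics/scene6.png',a);a=cv2.cvtColor(cams.camera('side'),4);cv2.imwrite('pics/side6.png',a)"
```

```text
time: 25.35
position: [0.6014, 0.0758, 0.2103]
time: 25.98
position: [0.6025, 0.0861, 0.201]
tool_rot: [0.038, 0.904, -0.425, -0.015]
ft_force: [0.7, 1.0, -1.5]
grip_width: 0.0113
grip_force: 50.0
time: 26.35
t 26.65 f [-0.21 -0.21 -1.8 ] sd [0.24 0.25 0.13] m [0.76  0.101 0.005]
nose past plate mm [98.86568818 -0.63633985  2.82079968]
[ 0.245  0.806  1.428 -0.843  1.369 -0.863] [ 8.80310647e-01  4.91960214e-04 -1.00373442e-03]
```

```bash
python3 -m crank '[[0,0.36,0.013,0.07,0,0,1],[0,0,0,0,0,0,1],[0,0,0,0,0,0,1]]'|head -1; python3 avg.py 20
python3 - <<'E'
import cv2,numpy as np
for f,(x0,y0,x1,y1) in(("scene0",(270,225,365,300)),("scene6",(270,225,365,300)),("side0",(190,165,285,225)),("side6",(190,165,285,225))):
    c=cv2.imread(f"pics/{f}.png")[y0:y1,x0:x1].astype(float);c=cv2.GaussianBlur(c,(0,0),1);m=((c[:,:,1]-c[:,:,2])>4).astype(np.uint8)
    n,l,s,ct=cv2.connectedComponentsWithStats(m);print(f,[(np.round(a+[x0,y0],1).tolist(),int(b[4])) for a,b in zip(ct[1:],s[1:]) if b[4]>5])
E
```

```text
time: 27.12
t 28.125 f [-0.09 -0.02 -1.5 ] sd [0.43 0.44 0.43] m [0.802 0.093 0.013]
nose past plate mm [98.88248989 -0.68323967  2.83855673]
scene0 [([310.7, 225.9], 16), ([329.7, 227.0], 42), ([362.1, 234.3], 16), ([283.0, 247.5], 219), ([333.5, 253.1], 153)]
scene6 [([308.5, 225.5], 8), ([328.2, 226.4], 34), ([283.0, 247.5], 221), ([327.8, 252.3], 85), ([331.3, 274.3], 6), ([348.6, 289.5], 48)]
side0 [([255.3, 166.4], 55), ([283.0, 166.0], 9)]
side6 [([255.3, 166.4], 55), ([282.5, 167.4], 20), ([270.9, 208.9], 887)]
```

Run:
```python
from h import *
s=cams.camera_info("scene");d=cams.camera_info("side")
F=R.from_euler('z',-4.65,degrees=True)
f=lambda L:np.array([.6955,.0395,0])+F.apply(np.array(L)/1000.)
print("pan floor corners",np.round(proj(s,f([(21,71,90),(105,71,90),(105,-71,90),(21,-71,90)]))).tolist())
print("rim back top",np.round(proj(s,f([(210,85,255),(210,-85,255)]))).tolist())
print([F.inv().apply(plane(s,[p],.1)[0]-[.6955,.0395,0]).round(3) for p in[(331.3,274.3),(348.6,289.5),(333.5,253.1)]])
a=cv2.imread("pics/scene0.png").astype(int);b=cv2.imread("pics/scene6.png").astype(int)
D=np.abs(b-a).sum(2);m=(cv2.GaussianBlur(D.astype(np.float32),(0,0),1)>25).astype(np.uint8);m[:215]=0;m[300:]=0;m[:,:265]=0;m[:,380:]=0
n,l,st,ct=cv2.connectedComponentsWithStats(m);print([(ct[k].round(1).tolist(),st[k].tolist(),b[l==k].mean(0).round().tolist(),a[l==k].mean(0).round().tolist()) for k in range(1,n) if st[k,4]>5])
```

```text
pan floor corners [[358.0, 282.0], [351.0, 306.0], [299.0, 296.0], [308.0, 273.0]]
rim back top [[349.0, 298.0], [278.0, 284.0]]
[array([ 0.018, -0.004,  0.1  ]), array([0.059, 0.054, 0.1  ]), array([-0.062, -0.017,  0.1  ])]
[([346.9, 237.3], [265, 215, 115, 77, 2276], [101.0, 109.0, 108.0], [154.0, 164.0, 162.0]), ([340.5, 253.8], [332, 249, 18, 10, 139], [118.0, 122.0, 119.0], [144.0, 149.0, 144.0]), ([327.9, 260.9], [324, 255, 10, 11, 73], [104.0, 103.0, 100.0], [115.0, 115.0, 111.0]), ([349.3, 289.3], [347, 284, 6, 13, 40], [117.0, 118.0, 112.0], [104.0, 103.0, 100.0])]
```

```bash
python3 -m crank '[[0,-0.515,0.026,-0.1,0,0,1],[0,-0.515,0.026,-0.1,0,0,1],[0,-0.515,0.026,-0.1,0,0,1],[0,-0.515,0.026,-0.1,0,0,1],[0,-0.515,0.026,-0.1,0,0,1]]'|head -1
python3 -m crank '[[0,-0.515,0.026,-0.1,0,0,1],[0,-0.515,0.026,-0.1,0,0,1],[0,-0.515,0.026,-0.1,0,0,1],[0,-0.515,0.026,-0.1,0,0,1],[0,-0.258,0.006,-0.05,0,0,1]]'|head -1
python3 -m crank '[[0,0,0,0,0,0,1],[0,0,0,0,0,0,1]]'|head -1;python3 avg.py 10; python3 -c "
from h import *
o=robot.get_obs();A=R.from_quat(o['tool_rot']);print((A.inv()*goal(-4.65,0.3)).as_rotvec())"
```

```text
time: 28.75
time: 29.38
time: 29.62
t 30.125 f [ 0.19  0.17 -1.76] sd [0.55 0.4  0.41] m [ 0.093  0.097 -0.006]
nose past plate mm [98.87156417 -1.02762179  3.06315819]
[-0.00042956 -0.00076489  0.00082115]
```

```bash
python3 -m crank '[[0.7,0,0,0,0,0,1],[1.5,0,0,0,0,0,1],[2,0,0,0,0,0,1],[2,0,0,0,0,0,1],[2,0,0,0,0,0,1]]'
python3 -m crank '[[2,0,0,0,0,0,1],[2,0,0,0,0,0,1],[1.8,0,0,0,0,0,1],[0.5,0,0,0,0,0,1],[0,0,0,0,0,0,1]]'
python3 -c "
from h import *
print(rows([.4378,.2942,.2175],6.17,0))"
```

```text
time: 30.75
position: [0.516, 0.0539, 0.2188]
tool_rot: [0.04, 0.999, -0.0, 0.002]
ft_force: [0.1, -0.3, -0.9]
grip_width: 0.0112
grip_force: 50.0
time: 31.38
position: [0.4546, 0.0588, 0.2187]
tool_rot: [0.04, 0.999, -0.0, 0.003]
ft_force: [-0.5, -1.0, -1.2]
grip_width: 0.0112
grip_force: 50.0
(array([ 3.57, 23.32,  0.09]), array([-0.001,  0.006, -0.188]))
```

```bash
python3 -m crank '[[0.5,2.3,0,0,0,0,1],[0.7,4.5,0,0,0,0,1],[0.8,5,0,0,0,0,1],[0.8,5,0,0,0,0,1],[0.5,4,0,0,0,0,1]]'|head -2
python3 -m crank '[[0.27,2.5,0,0,0,0,1],[0,0,0,0,0.003,-0.094,1],[0,0,0,0,0,-0.094,1],[0,0,0,0,0,0,1],[0,0,0,0,0,0,1]]'
python3 -c "
from h import *
print(rows([.4384,.2943,.0846],6.17,0))"
```

```text
time: 32.0
position: [0.439, 0.2711, 0.2183]
time: 32.62
position: [0.438, 0.2941, 0.2182]
tool_rot: [-0.053, 0.999, -0.0, 0.001]
ft_force: [-1.0, -0.6, -1.6]
grip_width: 0.0116
grip_force: 50.0
(array([-1.000e-02,  2.000e-02,  1.336e+01]), array([-0.001,  0.002, -0.002]))
```

```bash
python3 -m crank '[[0,0,2,0,0,0,1],[0,0,3.5,0,0,0,1],[0,0,3.5,0,0,0,1],[0,0,2,0,0,0,1],[0,0,1,0,0,0,1]]'|head -2
python3 -m crank '[[0,0,0.4,0,0,0,1],[0,0,0.3,0,0,0,1],[0,0,0.2,0,0,0,1],[0,0,0.2,0,0,0,1],[0,0,0,0,0,0,1]]'
python3 avg.py 8; python3 -c "
from h import *
print(rows([.4384,.2943,.0846],6.17,0))"
```

```text
time: 33.25
position: [0.4377, 0.2937, 0.0971]
time: 33.88
position: [0.4378, 0.294, 0.0874]
tool_rot: [-0.054, 0.999, -0.0, 0.001]
ft_force: [-0.9, -0.2, -0.8]
grip_width: 0.0121
grip_force: 50.0
(array([-0.06,  0.03,  0.27]), array([-0.001,  0.002, -0.   ]))Traceback (most recent call last):
  File "avg.py", line 6, in <module>
    cams.camera("scene");o=robot.get_obs();f.append(o["ft_force"]);m.append(o["moment"])
    ~~~~~~~~~~~^^^^^^^^^
ValueError: 200 camera calls are used up
```

```bash
for k in 1; do python3 -m crank '[[-0.05,0.03,0.1,0,0,0,1],[0,0,0,0,0,0,1],[0,0,0,0,0,0,1]]'; python3 -m crank '[[0,0,0,0,0,0,1]]'|grep ft; python3 -m crank '[[0,0,0.1,0,0,0,1],[0,0,0,0,0,0,1]]';python3 -m crank '[[0,0,0,0,0,0,1]]'|grep ft;python3 -m crank '[[0,0,0,0,0,0,1]]'|grep ft; done; python3 -c "
from h import *
o=robot.get_obs();print(rows([.4384,.2943,.0846],6.17,0),o['moment'])"
```

```text
time: 34.5
position: [0.4382, 0.2943, 0.0862]
tool_rot: [-0.054, 0.999, -0.0, 0.001]
ft_force: [0.3, 0.5, -1.8]
grip_width: 0.0118
grip_force: 50.0
ft_force: [0.4, -1.2, -1.3]
time: 34.88
position: [0.4382, 0.2943, 0.0852]
tool_rot: [-0.054, 0.999, -0.0, 0.001]
ft_force: [-0.4, -0.5, -0.7]
grip_width: 0.0112
grip_force: 50.0
ft_force: [-0.6, 0.5, -1.8]
ft_force: [-0.0, 0.8, -1.8]
(array([-0.01, -0.  ,  0.06]), array([-0.001,  0.002, -0.   ])) [ 0.10607385  0.01222803 -0.00532811]
```

```bash
for i in 1; do python3 -m crank '[[0,0,0.06,0,0,0,1],[0,0,0,0,0,0,1],[0,0,0,0,0,0,1]]'|egrep "pos|ft";python3 -m crank '[[0,0,0,0,0,0,1]]'|grep ft;python3 -c "
from h import *
print(robot.get_obs()['moment'])"; python3 -m crank '[[0,0,0.06,0,0,0,1],[0,0,0,0,0,0,1],[0,0,0,0,0,0,1]]'|egrep "pos|ft";python3 -m crank '[[0,0,0,0,0,0,1]]'|grep ft;python3 -c "
from h import *
print(robot.get_obs()['moment'])"; done
```

```text
position: [0.4382, 0.2943, 0.0846]
ft_force: [-1.0, -1.0, -0.8]
ft_force: [-0.5, -0.1, -0.7]
[ 0.17150469 -0.04931559 -0.04892104]
position: [0.4382, 0.2943, 0.084]
ft_force: [-1.0, -0.6, 0.7]
ft_force: [-0.6, -0.2, 0.2]
[ 0.09000708 -0.01748792  0.02374948]
```

```bash
python3 -m crank '[[0,0,0,0,0,0,0.8],[0,0,0,0,0,0,0.6],[0,0,0,0,0,0,0.4],[0,0,0,0,0,0,0.2],[0,0,0,0,0,0,0]]'
python3 -m crank '[[0,0,0,0,0,0,0],[0,0,0,0,0,0,0],[0,0,0,0,0,0,0],[0,0,0,0,0,0,0],[0,0,0,0,0,0,0]]'
```

```text
time: 36.75
position: [0.4382, 0.2943, 0.084]
tool_rot: [-0.054, 0.999, -0.0, 0.001]
ft_force: [0.4, 0.7, 0.4]
grip_width: 0.0495
grip_force: 0.0
time: 37.38
position: [0.4382, 0.2943, 0.084]
tool_rot: [-0.054, 0.999, -0.0, 0.001]
ft_force: [0.0, -0.8, 0.7]
grip_width: 0.0867
grip_force: 0.0
```

```bash
python3 -m crank '[[0,0,-2,0,0,0,0],[0,0,-4,0,0,0,0],[0,0,-5,0,0,0,0],[0,0,-5,0,0,0,0],[0,0,-3,0,0,0,0]]'
python3 -m crank '[[0,0,0,0,0,0,0],[0,0,0,0,0,0,0],[0,0,0,0,0,0,0]]'|head -4
python3 -c "
from rig import ticket
print(ticket.hand_in())"
```

```text
time: 38.0
position: [0.4384, 0.2946, 0.2767]
tool_rot: [-0.054, 0.999, 0.0, 0.002]
ft_force: [0.6, 1.0, -0.2]
grip_width: 0.0872
grip_force: 0.0
time: 38.38
position: [0.4371, 0.294, 0.2724]
tool_rot: [-0.054, 0.999, -0.001, -0.001]
ft_force: [-0.4, 0.2, 1.0]
the job is handed in; nothing more can be done
None
```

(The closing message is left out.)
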